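# Blow a drilled log clean and pack it

## Task

Stand the drilled log with the yellow band upright on the cork pad of the dusting stand and let go of it, then press the red cap of the air can all the way down and let it spring back up. Then pack the log upright in the free corner of the plywood crate, on its green liner, setting it down rather than dropping it and leaving the three pieces already packed standing in their corners. Press the cap only while the log stands on the pad, and leave the plain log standing where it is.

Things in the scene. Friction and masses are not known exactly. Their poses are not given: they have to be found in the camera images.
- log: the log to clean and pack: an upright round branch piece, 50 mm diameter, 90 mm tall, dark brown bark, pale top with seven dark drilled holes and a yellow band 62 to 76 mm above its foot. Origin at the centre of its underside, z up along its axis. About 0.12 kg. The 3 mm at its foot are bevelled.
- plain_log: a similar log, 50 mm diameter, 90 mm tall, without holes or yellow band; a bystander. Origin at the centre of its underside, z up.
- stand: the fixed dusting stand: an aluminium plate 110 x 270 x 8 mm, with the cork pad centred 75 mm to +y of its origin and a blue air can 55 mm in diameter clamped upright, its axis 75 mm to -y of it. Origin at the centre of the plate's underside, on the table, z up.
- pad_top (a point): centre of the top face of the round cork pad, 90 mm diameter, 12 mm above the table; axes as the stand's. The log fits wholly on it within 20 mm of its centre.
- cap_top (a point): centre of the flat top of the red sprung cap on the air can, 32 mm diameter, 22 mm high, its top 168 mm above the table when up. It moves down with the cap. A short white nozzle points from it to the pad.
- cap (a joint): how far the cap is pressed down, in m: 0 is up, 0.007 fully down. Its spring takes about 2 N to start and 6 N fully down.
- crate: the fixed open plywood crate: outside 124 x 124 x 45 mm, walls and floor 5 mm thick, four corner places of 57 x 57 mm without dividers, centred 28.5 mm either way from its centre along its x and y. Origin at the centre of its underside, on the table, z up.
- slot: the green liner, a fixed 50 x 50 x 2 mm plate on the crate's floor at the centre of the free corner place. Origin at the centre of its underside, 5 mm above the table; the log stands on its top, 7 mm above the table. Which corner it is varies.
- block: square brown wooden block, 52 x 52 x 36 mm, packed loosely in one corner of the crate. Origin at the centre of its underside, z up.
- jar: round amber glass jar with black lid, 52 mm diameter, 40 mm tall, packed loosely in another corner of the crate. Origin at the centre of its underside, z up.
- stub: short round branch piece with bark and pale top, 52 mm diameter, 34 mm tall, packed loosely in another corner of the crate. Origin at the centre of its underside, z up.

How it is judged:
By the outcome, as a careful person would: the job done as asked, in the order asked, and still so for the second after the job is handed in, with the robot touching nothing.
It also fails if it takes over 64 s, if anything falls off the work surface, if the arm or the gripper's body presses on something with over 40 N, if the wrist force passes 120 N, or if a joint passes its speed limit or range.

## Robot

A 6-joint arm with a two-finger parallel gripper is mounted at the origin on the work surface. World frame = base frame: x ahead of the robot, y to its left, z up, the work surface at z = 0. Lengths are in mm, angles in degrees, forces in N, time in s.
With the tool pointing down it reaches from about 375 to 925 mm from the base axis. Payload 5.7 kg.
Tool frame: the origin (TCP) lies where the fingers leave the gripper's body, on its centre line; the fingertips stand 80 mm ahead of it and the grasp point (between the pads) lies 61 mm ahead of it; z points along the fingers, y is the line along which they close (so a half turn about z gives the same grasp; the last joint's range is limited). The gripper opens to 88 mm and grips with 3 to 60 N. Pads are 20 mm wide; open, the fingers measure 115 mm over their backs; the gripper's body (75 mm by 178 mm) begins 61 mm behind the grasp point.
Start: joints at [-75.464, 20.558, 86.54, -0, 72.909, -6.595], TCP at [216.283, -559.637, 302.623] pointing down, gripper open.
Joint ranges: [-170.27, 170.27], [-57.76, 135], [12.27, 136.19], [-55.21, 235.2], [11.17, 155.16], [-170.74, 170.74]. Speed limits (degrees/s): [136.94, 136.94, 180, 180, 180, 180].

## Interface

Orientations are given as a 3x3 rotation matrix whose columns are the frame's x, y, z axes.
In Python, from plant import robot gives the robot as it stands. The module is installed in compiled form; this text tells all that it offers.
- The arm moves only by the shell command python3 -m crank 'ROWS'. ROWS is JSON, a list of rows, each a list of 3 entries, a list of its own where there are three numbers: the shift along the tool's x, y, z in units of 40 mm (1.0 is 40 mm), then the turn, a rotation vector about the tool's x, y, z in units of 6 degrees (1.0 is 6 degrees), then the opening, from -1 (shut) to 1 (fully open). In form: [[[dx, dy, dz], [rx, ry, rz], grip], ...]. A call has 1 to 20 rows; each row is the pose to reach, as a shift and turn from the pose commanded when the call began, along the tool's axes at that moment; what a row does not reach only later rows make up. A row lasts 1/12 s, in which the tool goes at most 41.7 mm and 7.16 degrees, less where a joint would pass 70% of its speed; a pose out of reach is approached as far as the arm can. A call with a gripper value outside its range is refused whole. The fingers move at their own pace and stop on an object; the grip force is fixed at half the most. Time passes only in rows, so rows that repeat a pose let the fingers close. It gives the time, the measured TCP pose, the force, the opening and the grip force at its end, in the units of the state.
- robot.observe(): the state, without advancing time (a new reading comes with each control period).
- robot.camera(name): name is "scene" or "top" or "wrist"; returns the picture (400x640x3 uint8, red, green, blue); there is no depth.
- robot.get_calibration(name): a dict with "fx", "fy", "cx", "cy" (pixels), "k1" (the pictures are not rectified: a ray, as slopes to the right and down, at radius r is drawn at 1 + k1 r^2 times it, then the intrinsics apply), "T" (4x4, takes a point from camera to world coordinates); the wrist camera has in their place "T_tool_cam" (4x4, takes a point from camera to tool coordinates, whose origin is the TCP and whose axes are the flange's). Camera axes: x right, y up, looking along -z (the intrinsics and any distortion apply to the point x, -y, -z); pixel columns grow to the right and rows downward; lengths in mm; the calibration is good to about 2 mm. A picture is of the moment at which its call begins: read the wrist's pose just before it. get_calibration takes no time and is no camera call.
- robot.hand_in(): hands the job in; it is judged then, once.
The state is a dict: "time_s": time; "q": joint angles; "qvel": joint speeds; "joint_torque": joint torques, N m; "tool_pos": TCP position; "eef_rot": TCP orientation; "wrist_force": force on the tool from outside, world axes, zero at the start; "wrist_torque": the same for the moment, N m; "grip_width": opening from 0.0 (shut) to 1.0 (fully open); "gripper_force": force on a finger pad.
Only numpy, scipy, OpenCV 4.12 (cv2) and the standard library are available. Lean on these libraries where they do the work, as an engineer would, in place of code of your own. Each camera call takes 0.05 s, during which the arm holds its last target. There are 200 camera calls.

## Working session

There is one attempt and no reset: what is moved stays moved. The work goes in short steps, Python scripts to look and compute and a shell command to move; the robot and the scene stay as the last step left them, time stands still between calls to the robot, and variables do not carry over. Pictures are saved under pics/ and viewed, at most 11 in all, crops included, and the job is handed in when it is done.

```bash
mkdir -p pics
cat > h.py <<'E'
import numpy as np, cv2
from plant import robot
def snap(n,f):
    im=robot.camera(n); cv2.imwrite('pics/'+f,im[:,:,::-1]); return im
def ray(n,u,v,obs=None):
    c=robot.get_calibration(n)
    if 'T' in c: T=np.array(c['T'])
    else:
        T=np.eye(4);T[:3,:3]=obs['eef_rot'];T[:3,3]=obs['tool_pos'];T=T@np.array(c['T_tool_cam'])
    K=np.array([[c['fx'],0,c['cx']],[0,c['fy'],c['cy']],[0,0,1.]])
    p=cv2.undistortPoints(np.array([[[u,v]]],float),K,np.array([c['k1'],0,0,0.]))[0,0]
    d=T[:3,:3]@np.array([p[0],-p[1],-1.]); return T[:3,3],d/np.linalg.norm(d)
def plane(n,u,v,z,obs=None):
    o,d=ray(n,u,v,obs); return o+d*(z-o[2])/d[2]
def tri(rs):
    A=sum(np.eye(3)-np.outer(d,d) for o,d in rs); b=sum((np.eye(3)-np.outer(d,d))@o for o,d in rs)
    p=np.linalg.solve(A,b); return p,[round(float(np.linalg.norm(np.cross(p-o,d))),1) for o,d in rs]
E
python3 - <<'E'
from h import *
np.set_printoptions(suppress=True,precision=2)
a=snap('top','top.png');b=snap('scene','scene.png')
o=robot.observe();print(o)
for n in('top','scene','wrist'):print(robot.get_calibration(n))
E
```

```text
{'time_s': 0.1, 'q': array([-75.46,  20.59,  86.59,   0.  ,  72.91,  -6.59]), 'qvel': array([ 0.01, -0.14, -0.14,  0.12,  0.07,  0.04]), 'joint_torque': array([ -0.  , -51.64, -27.14,   0.07,   0.03,  -0.  ]), 'tool_pos': array([ 216.19, -559.17,  301.89]), 'eef_rot': array([[ 0.93,  0.36, -0.  ],
       [ 0.36, -0.93,  0.  ],
       [ 0.  , -0.  , -1.  ]]), 'wrist_force': array([ 0.18,  0.46, -0.43]), 'wrist_torque': array([0.02, 0.02, 0.03]), 'gripper_force': 0.0, 'grip_width': 1.0020910753297831}
{'fx': 425.91014582124825, 'fy': 425.91014582124825, 'cx': 321.7582420826622, 'cy': 198.567553653083, 'k1': -0.11330217922620588, 'T': array([[  -0.01,    1.  ,   -0.09,  459.85],
       [  -1.  ,   -0.01,    0.04,   55.3 ],
       [   0.03,    0.09,    0.99, 1106.53],
       [   0.  ,    0.  ,    0.  ,    1.  ]])}
{'fx': 376.42388108359376, 'fy': 376.42388108359376, 'cx': 326.44566688179975, 'cy': 201.72245366880213, 'k1': -0.05454944975066612, 'T': array([[  -0.  ,   -0.83,    0.55, 1098.78],
       [   1.  ,    0.  ,    0.01,   63.39],
       [  -0.01,    0.55,    0.83,  928.65],
       [   0.  ,    0.  ,    0.  ,    1.  ]])}
{'fx': 282.588315025426, 'fy': 282.588315025426, 'cx': 319.50744185256207, 'cy': 197.07722569327916, 'k1': 0.015075319352230053, 'T_tool_cam': array([[ -0.  ,   0.97,   0.25,  69.06],
       [  1.  ,   0.  ,  -0.  ,  -0.04],
       [ -0.  ,   0.25,  -0.97, -81.08],
       [  0.  ,   0.  ,   0.  ,   1.  ]])}
```

View pics/top.png

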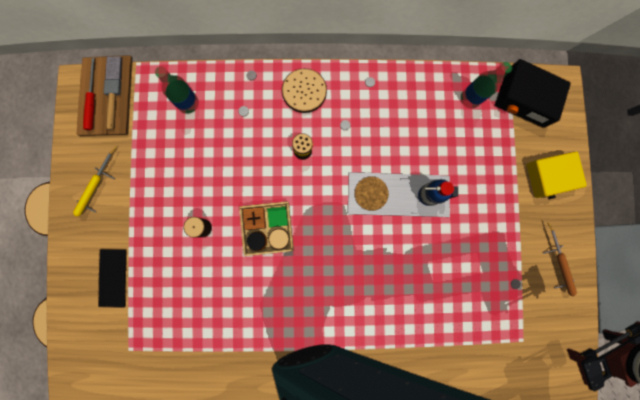

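View pics/scene.png

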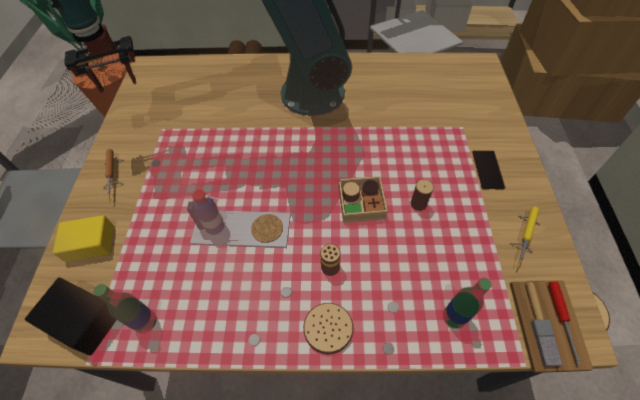

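The top view shows the drilled log at about (302,143), the plain log at (195,227), the crate at (267,229) with green at (277,217), the cork pad at (372,193) and the red cap at (447,188). In the scene view they are at (330,255), (423,187), (362,200) with green at (353,209), (267,228) and (199,195).

Run:
```python
from h import *
np.set_printoptions(suppress=True,precision=1)
I={n:cv2.imread(f'pics/{n}.png') for n in('top','scene')}
H={n:cv2.cvtColor(I[n],cv2.COLOR_BGR2HSV) for n in I}
def blob(n,box,lo,hi):
    x0,y0,x1,y1=box; m=cv2.inRange(H[n][y0:y1,x0:x1],lo,hi)
    m=cv2.morphologyEx(m,cv2.MORPH_CLOSE,np.ones((5,5)))
    c=max(cv2.findContours(m,0,1)[0],key=cv2.contourArea); hull=cv2.convexHull(c)
    M=cv2.moments(hull); x,y,w,h=cv2.boundingRect(c)
    return (M['m10']/M['m00']+x0,M['m01']/M['m00']+y0),(x+x0,y+y0,w,h),cv2.contourArea(c), cv2.minAreaRect(c)
S={'green':(('top',(260,198,296,236)),('scene',(335,195,370,222)),(45,80,50),(80,255,255)),
'pad':(('top',(350,170,394,216)),('scene',(246,208,290,248)),(8,80,60),(22,255,255)),
'log':(('top',(286,130,318,156)),('scene',(316,241,345,266)),(10,40,120),(28,160,255)),
'plain':(('top',(180,214,206,240)),('scene',(410,176,436,196)),(10,40,120),(28,160,255)),
'cap':(('top',(436,178,462,200)),('scene',(190,186,208,206)),(0,190,80),(6,255,255))}
for k,(a,b,lo,hi) in S.items():
    r=[]
    for n,box in(a,b):
        c,bb,ar,mr=blob(n,box,lo,hi); print(k,n,np.round(c,1),bb,ar); r.append(ray(n,*c))
    p,e=tri(r); print('  ->',p,e)
m=[];V=[]
tiles=[cv2.resize(I['top'][120:260,225:475],None,fx=3.1,fy=3.1,interpolation=2)[:430],]
cv2.imwrite('pics/c1.png',cv2.resize(I['top'][120:260,235:465],(800,487),interpolation=2))
```

```text
green top [277.2 216.5] (267, 207, 21, 20) 322.0
green scene [352.4 207.9] (345, 204, 16, 9) 108.0
  -> [518.1 129.2  21.4] [1.7, 1.7]
pad top [371.2 193.2] (355, 177, 34, 34) 846.5
pad scene [266.6 228. ] (251, 215, 32, 27) 638.0
  -> [ 576.9 -113.9   10. ] [1.1, 1.1]
log top [301.8 142.4] (291, 130, 22, 23) 286.0
log scene [329.7 252.5] (320, 244, 20, 18) 242.5
  -> [693.3  64.1  93.3] [1.9, 1.9]
plain top [192.6 225.1] (183, 214, 23, 23) 323.5
plain scene [424.  186.8] (414, 180, 22, 16) 170.0
  -> [495.4 324.4  92.6] [3.1, 3.1]
cap top [446.7 188.2] (441, 182, 13, 13) 113.0Traceback (most recent call last):
  File "<stdin>", line 19, in <module>
  File "<stdin>", line 8, in blob
ValueError: max() iterable argument is empty
```

```bash
cat >> h.py <<'E'
def go(p,yaw=0.,o=None):
    """tool-axis shift (40 mm units) and turn (6 deg units) to TCP p, tool x at yaw, pointing down"""
    from scipy.spatial.transform import Rotation as R
    o=o or robot.observe(); r=np.array(o['eef_rot']); a=np.radians(yaw); c,s=np.cos(a),np.sin(a)
    g=np.array([[c,s,0],[s,-c,0],[0,0,-1]])
    print('go',np.round(r.T@(np.array(p)-o['tool_pos'])/40,3),np.round(np.degrees(R.from_matrix(r.T@g).as_rotvec())/6,3))
E
python3 - <<'E'
from h import *
np.set_printoptions(suppress=True,precision=1)
I=cv2.imread('pics/top.png')
cv2.imwrite('pics/c1.png',cv2.resize(I[120:260,235:465],(800,487),interpolation=2))
for k,u,v,z in(('cap',446.7,188.2,168),('pad',371.2,193.2,12),('green',277.2,216.5,7),('log',301.8,142.4,90)): print(k,plane('top',u,v,z))
go([540,-150,400]);
E
```

```text
cap [ 569.9 -261.6  168. ]
pad [ 576.6 -112.4   12. ]
green [519.  131.8   7. ]
log [694.  66.  90.]
go [11.2 -6.6 -2.4] [-0.   0.   3.5]
```

View pics/c1.png

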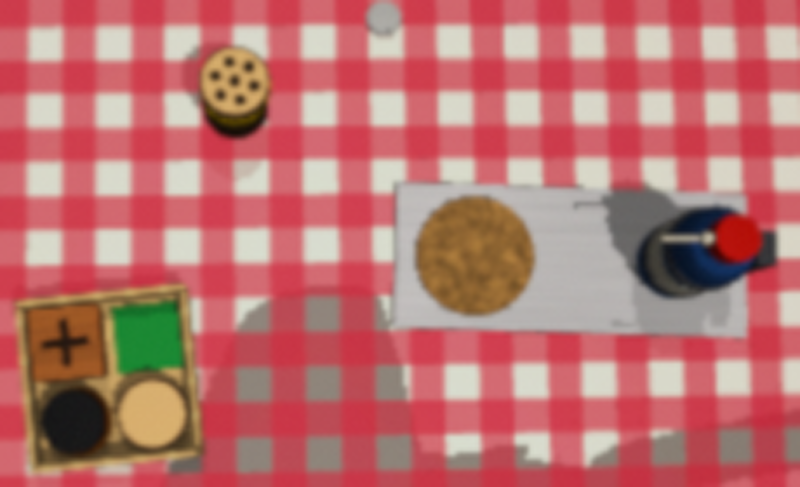

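The crop shows the free green corner at crop (148,337), top right in the crate, which is turned by about 5°. The pad is at (474,256), the cap at (738,238) and the log at (235,83).

```bash
python3 -m crank '[[[11.2,-6.6,-2.4],[0,0,3.5],1],[[11.2,-6.6,-2.4],[0,0,3.5],1],[[11.2,-6.6,-2.4],[0,0,3.5],1],[[11.2,-6.6,-2.4],[0,0,3.5],1],[[11.2,-6.6,-2.4],[0,0,3.5],1],[[11.2,-6.6,-2.4],[0,0,3.5],1],[[11.2,-6.6,-2.4],[0,0,3.5],1],[[11.2,-6.6,-2.4],[0,0,3.5],1],[[11.2,-6.6,-2.4],[0,0,3.5],1],[[11.2,-6.6,-2.4],[0,0,3.5],1],[[11.2,-6.6,-2.4],[0,0,3.5],1],[[11.2,-6.6,-2.4],[0,0,3.5],1],[[11.2,-6.6,-2.4],[0,0,3.5],1],[[11.2,-6.6,-2.4],[0,0,3.5],1],[[11.2,-6.6,-2.4],[0,0,3.5],1],[[11.2,-6.6,-2.4],[0,0,3.5],1],[[11.2,-6.6,-2.4],[0,0,3.5],1],[[11.2,-6.6,-2.4],[0,0,3.5],1]]'
python3 - <<'E'
from h import *
import pickle
o=robot.observe(); snap('wrist','w1.png'); pickle.dump(o,open('w1.pkl','wb')); print(o['tool_pos'],o['time_s'],o['eef_rot'].round(3).tolist()); go([600,80,400])
E
```

```text
time_s: 1.6
tool_pos: [538.1, -153.0, 398.2]
eef_rot: [[1.0, 0.0, -0.001], [0.0, -1.0, 0.0], [-0.001, -0.0, -1.0]]
wrist_force: [0.2, -0.2, 0.1]
grip_width: 1.0
gripper_force: 0.0
[ 538.06689414 -153.00737569  398.20453518] 1.6 [[1.0, 0.0, -0.001], [0.0, -1.0, 0.0], [-0.001, -0.0, -1.0]]
go [ 1.548 -5.824 -0.042] [-0.002  0.008  0.004]
```

```bash
python3 -m crank '[[[1.5,-5.8,0],[0,0,0],1],[[1.5,-5.8,0],[0,0,0],1],[[1.5,-5.8,0],[0,0,0],1],[[1.5,-5.8,0],[0,0,0],1],[[1.5,-5.8,0],[0,0,0],1],[[1.5,-5.8,0],[0,0,0],1],[[1.5,-5.8,0],[0,0,0],1],[[1.5,-5.8,0],[0,0,0],1],[[1.5,-5.8,0],[0,0,0],1]]'
python3 - <<'E'
from h import *
import pickle
o=robot.observe(); snap('wrist','w2.png'); pickle.dump(o,open('w2.pkl','wb')); print(o['tool_pos'],o['time_s'])
a=cv2.imread('pics/w1.png');b=cv2.imread('pics/w2.png')
cv2.imwrite('pics/w12.png',cv2.resize(np.vstack([a,b]),(480,600)))
E
```

```text
time_s: 2.4
tool_pos: [598.2, 79.2, 398.4]
eef_rot: [[1.0, 0.002, -0.001], [0.002, -1.0, -0.001], [-0.001, 0.001, -1.0]]
wrist_force: [-0.6, -0.4, -0.7]
grip_width: 1.002
gripper_force: 0.0
[598.20594283  79.17129809 398.4395033 ] 2.4
```

View pics/w12.png

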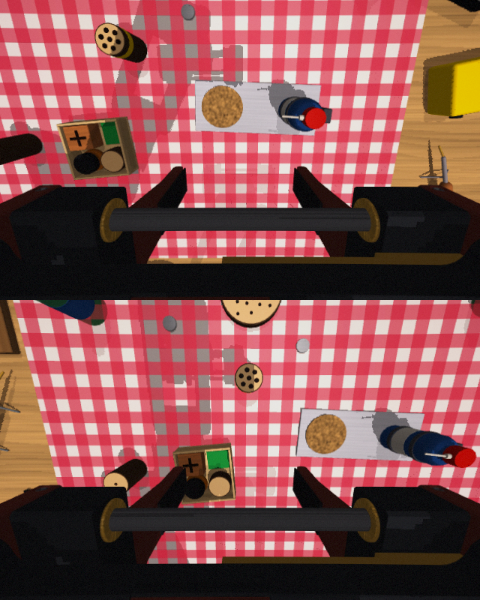

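In both wrist views (full-size pixels) the targets are clear:

| Item | w1 | w2 |
|---|---|---|
| Log | (145,52) | (332,103) |
| Green | (147,177) | (290,211) |
| Pad | (296,141) | (433,178) |
| Cap | (420,157) | (611,208) |

```bash
cat > m.py <<'E'
from h import *
import pickle
np.set_printoptions(suppress=True,precision=1)
def rays(n,c): return ray(n,*c) if n in('top','scene') else ray('wrist',*c,obs=pickle.load(open(n+'.pkl','rb')))
def blob(n,box,lo,hi):
    x0,y0,x1,y1=box; h=cv2.cvtColor(cv2.imread(f'pics/{n}.png'),cv2.COLOR_BGR2HSV)[y0:y1,x0:x1]
    m=cv2.morphologyEx(cv2.inRange(h,lo,hi),cv2.MORPH_CLOSE,np.ones((7,7)))
    c=cv2.convexHull(max(cv2.findContours(m,0,1)[0],key=cv2.contourArea))
    M=cv2.moments(c); return (M['m10']/M['m00']+x0,M['m01']/M['m00']+y0),cv2.boundingRect(c)
E
python3 - <<'E'
from m import *
S={'log':[('w1',(120,25,170,78)),('w2',(308,80,356,126)),('top',(286,130,318,156)),('scene',(316,241,345,266)),(10,40,120),(28,170,255)],
'pad':[('w1',(262,108,330,175)),('w2',(400,145,468,212)),('top',(350,170,394,216)),('scene',(246,208,290,248)),(8,80,50),(24,255,255)],
'cap':[('w1',(400,140,440,176)),('w2',(590,190,638,226)),('top',(436,178,462,200)),(0,200,60),(6,255,255)],
'green':[('w1',(125,150,170,200)),('w2',(265,190,315,235)),('top',(260,198,296,236)),(45,80,50),(80,255,255)]}
for k,v in S.items():
    lo,hi=v[-2:]; C=[(n,)+blob(n,b,lo,hi) for n,b in v[:-2]]
    for c in C: print(k,c[0],np.round(c[1],1),c[2])
    R=[rays(c[0],c[1]) for c in C]; print('  all',*tri(R)); print('  wrist',*tri(R[:2]))
    z={'log':90,'pad':12,'cap':168,'green':7}[k]
    for (o,d),c in zip(R,C): print('   ',c[0],o+d*(z-o[2])/d[2])
t=[cv2.resize(cv2.imread(f'pics/{n}.png')[y:y+80,x:x+120],(396,264),interpolation=2) for n,x,y in(('w1',70,150),('w2',220,185),('top',215,190))]
cv2.imwrite('pics/crate.png',np.vstack([np.hstack(t[:2]),np.hstack([t[2],t[2]*0])]))
E
```

```text
log w1 [145.7  52.4] (7, 5, 38, 48)
log w2 [331.8 103.9] (7, 5, 35, 41)
log top [301.8 143.4] (5, 0, 22, 26)
log scene [329.7 251.6] (4, 0, 20, 21)
  all [691.   63.5  91.7] [0.8, 0.5, 2.4, 1.4]
  wrist [691.2  63.1  90.7] [0.1, 0.1]
    w1 [691.2  63.5  90. ]
    w2 [691.4  63.   90. ]
    top [691.7  65.9  90. ]
    scene [689.4  62.2  90. ]
pad w1 [295.9 141.8] (7, 6, 55, 56)
pad w2 [434.2 178.3] (8, 8, 54, 52)
pad top [371.2 193.2] (5, 7, 34, 34)
pad scene [266.6 228. ] (5, 7, 32, 27)
  all [ 577.  -114.2   10. ] [0.3, 0.2, 1.3, 0.9]
  wrist [ 577.2 -114.4    9.9] [0.0, 0.0]
    w1 [ 577.3 -114.6   12. ]
    w2 [ 577.6 -113.5   12. ]
    top [ 576.6 -112.5   12. ]
    scene [ 578.  -114.7   12. ]
cap w1 [418.  156.4] (0, 0, 35, 32)
cap w2 [612.2 209. ] (0, 4, 48, 32)
cap top [446.5 188.2] (4, 4, 14, 13)
  all [ 570.3 -263.9  158.7] [0.3, 1.1, 0.8]
  wrist [ 569.8 -264.1  158. ] [0.7, 0.7]
    w1 [ 571.6 -260.8  168. ]
    w2 [ 572.2 -253.2  168. ]
    top [ 569.9 -261.1  168. ]
green w1 [146.5 177. ] (9, 12, 25, 31)
green w2 [290.4 212.4] (10, 10, 31, 26)
green top [277.2 216.5] (7, 9, 21, 20)
  all [519.5 130.2  19.7] [1.4, 1.6, 1.6]
  wrist [521.5 128.   24.8] [0.1, 0.1]
    w1 [518.2 138.9   7. ]
    w2 [515.7 129.9   7. ]
    top [518.9 131.9   7. ]
```

View pics/crate.png

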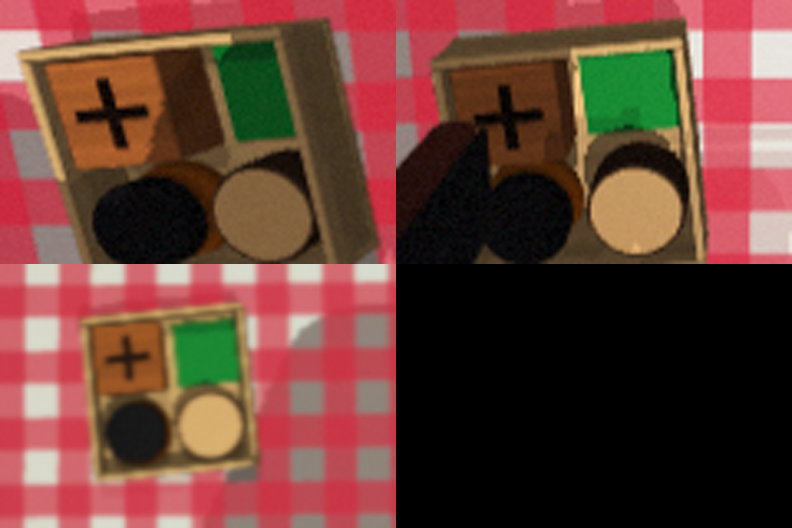

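Both crops show the crate with the liner free in its far right corner. Top panel rim corners are about (82,320), (243,303), (257,463) and (99,477), and all three packed pieces are standing. Next, above the log.

```bash
python3 -m crank '[[[2.33,0.4,3.5],[0,0,0],1],[[2.33,0.4,3.5],[0,0,0],1],[[2.33,0.4,3.5],[0,0,0],1],[[2.33,0.4,3.5],[0,0,0],1],[[2.33,0.4,3.5],[0,0,0],1],[[2.33,0.4,3.5],[0,0,0],1],[[2.33,0.4,3.5],[0,0,0],1],[[2.33,0.4,3.5],[0,0,0],1]]'
python3 - <<'E'
from m import *
P=[(239.8,207.0),(288.6,201.8),(292.9,250.3),(245,254.5)]
C=[plane('top',*p,45) for p in P]; print(np.array(C)[:,:2]); c=np.mean(C,0); print(c,np.linalg.norm(C[0]-C[1]),np.linalg.norm(C[1]-C[2]))
v=(C[1]-C[0]+C[2]-C[3]); print(np.degrees(np.arctan2(v[1],v[0]))+90)
o=robot.observe(); snap('wrist','w3.png'); pickle.dump(o,open('w3.pkl','wb')); print(o['tool_pos']); go([691.2,63.3,127])
b=blob('w3',(230,0,420,300),(10,40,120),(28,170,255));print(b)
for z in(90,): print(plane('wrist',*b[0],z,o))
E
```

```text
time_s: 3.12
tool_pos: [691.8, 63.8, 261.2]
eef_rot: [[1.0, 0.001, 0.003], [0.001, -1.0, 0.0], [0.003, -0.0, -1.0]]
wrist_force: [-0.2, 0.2, -0.0]
grip_width: 1.006
gripper_force: 0.0
[[541.5 222.4]
 [553.4 100.6]
 [432.7  90.8]
 [423.6 209.3]]
[487.8 155.8  45. ] 122.41804380583419 121.0654955340847
4.982811550032579
[691.8  63.8 261.2]
go [-0.   0.   3.4] [-0. -0.  0.]
((326.10173431074554, 39.58569243300156), (41, 0, 113, 90))
[826.1  58.8  90. ]
```

View pics/w3.png

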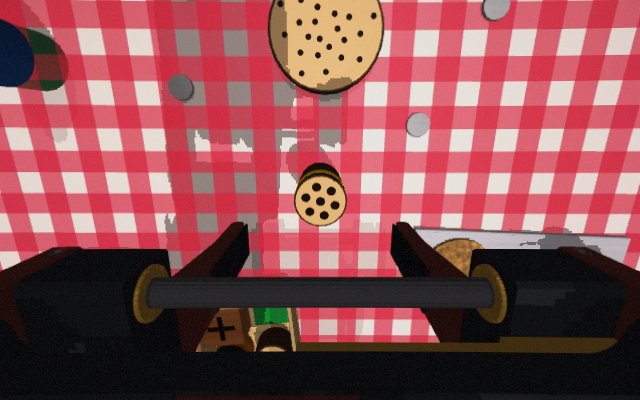

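The log top is at (320,200), midway between the fingers (inner edges at about 248 and 392).

```bash
python3 - <<'E'
from m import *
b=blob('w3',(285,165,355,235),(10,40,120),(28,170,255));print(b,plane('wrist',*b[0],90,pickle.load(open('w3.pkl','rb'))))
E
python3 -m crank '[[[0,0,1],[0,0,0],1],[[0,0,2],[0,0,0],1],[[0,0,2.8],[0,0,0],1],[[0,0,3.36],[0,0,0],1],[[0,0,3.36],[0,0,0],1],[[0,0,3.36],[0,0,0],1],[[0,0,3.36],[0,0,0],1]]'
```

```text
((319.7160431412201, 200.06226828446242), (10, 11, 51, 50)) [692.6  63.7  90. ]
time_s: 3.75
tool_pos: [693.2, 64.6, 127.3]
eef_rot: [[1.0, 0.002, 0.004], [0.002, -1.0, 0.0], [0.004, -0.0, -1.0]]
wrist_force: [0.1, -0.3, -0.2]
grip_width: 1.003
gripper_force: 0.0
```

```bash
python3 -m crank '[[[0,0,0],[0,0,0],-1],[[0,0,0],[0,0,0],-1],[[0,0,0],[0,0,0],-1],[[0,0,0],[0,0,0],-1],[[0,0,0],[0,0,0],-1],[[0,0,0],[0,0,0],-1],[[0,0,0],[0,0,0],-1],[[0,0,0],[0,0,0],-1]]'; python3 -m crank '[[[0,0,-0.5],[0,0,0],-1],[[0,0,-1.5],[0,0,0],-1],[[0,0,-2.5],[0,0,0],-1],[[0,0,-2.5],[0,0,0],-1],[[0,0,-2.5],[0,0,0],-1]]'
python3 - <<'E'
from m import *
go([577.3,-114,227])
E
```

```text
time_s: 4.42
tool_pos: [691.8, 64.4, 124.4]
eef_rot: [[1.0, 0.002, 0.0], [0.002, -1.0, 0.0], [0.0, -0.0, -1.0]]
wrist_force: [0.4, -0.5, 2.2]
grip_width: 0.564
gripper_force: 30.0
time_s: 4.83
tool_pos: [693.3, 64.5, 227.1]
eef_rot: [[1.0, 0.002, 0.006], [0.002, -1.0, 0.0], [0.006, -0.0, -1.0]]
wrist_force: [-0.0, -0.7, -1.8]
grip_width: 0.562
gripper_force: 30.0
go [-2.9  4.5 -0. ] [-0.  -0.1  0. ]
```

```bash
python3 -m crank '[[[-2.9,4.46,0],[0,0,0],-1],[[-2.9,4.46,0],[0,0,0],-1],[[-2.9,4.46,0],[0,0,0],-1],[[-2.9,4.46,0],[0,0,0],-1],[[-2.9,4.46,0],[0,0,0],-1],[[-2.9,4.46,0],[0,0,0],-1],[[-2.9,4.46,0],[0,0,0],-1],[[-2.9,4.46,0],[0,0,0],-1],[[-2.9,4.46,0],[0,0,0],-1],[[-2.9,4.46,0],[0,0,0],-1]]'; python3 -m crank '[[[0,0,1],[0,0,0],-1],[[0,0,1.7],[0,0,0],-1],[[0,0,2],[0,0,0],-1],[[0,0,2],[0,0,0],-1],[[0,0,2],[0,0,0],-1],[[0,0,2],[0,0,0],-1]]'
python3 - <<'E'
from m import *
np.set_printoptions(precision=3)
go([577.3,-114,137])
E
```

```text
time_s: 5.67
tool_pos: [576.7, -112.9, 223.7]
eef_rot: [[1.0, 0.004, -0.0], [0.004, -1.0, 0.001], [-0.0, -0.001, -1.0]]
wrist_force: [1.0, -0.1, -2.0]
grip_width: 0.569
gripper_force: 30.0
time_s: 6.17
tool_pos: [577.3, -113.7, 145.1]
eef_rot: [[1.0, 0.003, 0.002], [0.003, -1.0, -0.0], [0.002, 0.0, -1.0]]
wrist_force: [0.1, 0.2, -2.0]
grip_width: 0.559
gripper_force: 30.0
go [-0.     0.007  0.203] [ 0.004 -0.016  0.033]
```

```bash
python3 -m crank '[[[0,0,0.08],[0,0,0],-1],[[0,0,0.14],[0,0,0],-1],[[0,0,0.18],[0,0,0],-1],[[0,0,0.2],[0,0,0],-1],[[0,0,0.2],[0,0,0],-1],[[0,0,0.2],[0,0,0],-1]]'
```

```text
time_s: 6.67
tool_pos: [576.2, -114.3, 136.4]
eef_rot: [[1.0, 0.002, 0.0], [0.002, -1.0, 0.0], [0.0, -0.0, -1.0]]
wrist_force: [-0.6, -0.3, -1.0]
grip_width: 0.563
gripper_force: 30.0
```

```bash
python3 -m crank '[[[0,0,0.03],[0,0,0],-1],[[0,0,0.03],[0,0,0],-1],[[0,0,0.03],[0,0,0],-1]]'
```

```text
time_s: 6.92
tool_pos: [576.3, -114.3, 136.3]
eef_rot: [[1.0, 0.002, 0.001], [0.002, -1.0, -0.0], [0.001, 0.0, -1.0]]
wrist_force: [-2.2, 0.4, 8.8]
grip_width: 0.563
gripper_force: 30.0
```

In contact (8.8 N). Release and rise.

```bash
python3 -m crank '[[[0,0,-0.02],[0,0,0],-0.5],[[0,0,-0.02],[0,0,0],0],[[0,0,-0.02],[0,0,0],0.5],[[0,0,-0.02],[0,0,0],1],[[0,0,-0.02],[0,0,0],1],[[0,0,-0.02],[0,0,0],1],[[0,0,-0.02],[0,0,0],1]]'; python3 -m crank '[[[0,0,-0.7],[0,0,0],1],[[0,0,-1.6],[0,0,0],1],[[0,0,-2.6],[0,0,0],1],[[0,0,-3.6],[0,0,0],1],[[0,0,-4],[0,0,0],1],[[0,0,-4],[0,0,0],1],[[0,0,-4],[0,0,0],1]]'
python3 - <<'E'
from m import *
np.set_printoptions(precision=3)
o=robot.observe(); snap('wrist','w4.png'); pickle.dump(o,open('w4.pkl','wb')); print(o['tool_pos']); go([570,-262,296],0)
E
```

```text
time_s: 7.5
tool_pos: [576.1, -114.2, 135.7]
eef_rot: [[1.0, 0.002, -0.0], [0.002, -1.0, 0.0], [-0.0, -0.0, -1.0]]
wrist_force: [-0.4, -0.7, 0.1]
grip_width: 0.904
gripper_force: 0.0
time_s: 8.08
tool_pos: [576.5, -114.3, 296.8]
eef_rot: [[1.0, 0.002, 0.002], [0.002, -1.0, -0.001], [0.002, 0.001, -1.0]]
wrist_force: [0.1, 0.6, -0.6]
grip_width: 0.998
gripper_force: 0.0
[ 576.474 -114.318  296.799]
go [-0.149  3.699 -0.02 ] [-0.003  0.007  0.022]
```

View pics/w4.png

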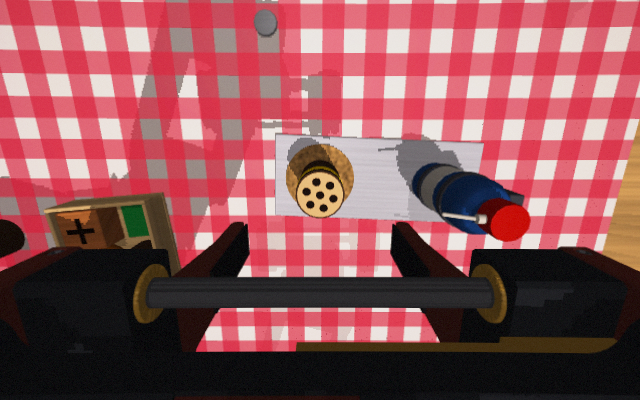

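The log stands upright on the pad, top at (320,195). The red cap's flat top is at about (508,221).

```bash
python3 -m crank '[[[-0.15,3.7,0],[0,0,0],-1],[[-0.15,3.7,0],[0,0,0],-1],[[-0.15,3.7,0],[0,0,0],-1],[[-0.15,3.7,0],[0,0,0],-1],[[-0.15,3.7,0],[0,0,0],-1],[[-0.15,3.7,0],[0,0,0],-1],[[-0.15,3.7,0],[0,0,0],-1],[[-0.15,3.7,0],[0,0,0],-1],[[-0.15,3.7,0],[0,0,0],-1],[[-0.15,3.7,0],[0,0,0],-1]]'
python3 - <<'E'
from m import *
np.set_printoptions(precision=3)
p=blob('w4',(480,195,540,250),(0,190,150),(6,255,255)); print(p,plane('wrist',*p[0],167,pickle.load(open('w4.pkl','rb'))))
o=robot.observe(); snap('wrist','w5.png'); pickle.dump(o,open('w5.pkl','wb')); print(o['tool_pos'])
h=cv2.cvtColor(cv2.imread('pics/w5.png'),cv2.COLOR_BGR2HSV)
p=blob('w5',(270,150,370,270),(0,190,150),(6,255,255)); print(p,plane('wrist',*p[0],168,o))
print(tri([rays('w4',blob('w4',(480,195,540,250),(0,190,150),(6,255,255))[0]),rays('w5',p[0])]))
E
```

```text
time_s: 8.97
tool_pos: [570.5, -261.0, 295.7]
eef_rot: [[1.0, 0.004, -0.0], [0.004, -1.0, 0.0], [-0.0, -0.0, -1.0]]
wrist_force: [0.4, -0.3, -0.1]
grip_width: 0.282
gripper_force: 0.0
((509.89075892161446, 222.73850709054074), (11, 10, 39, 37)) [ 570.184 -263.762  167.   ]
[ 570.525 -260.952  295.717]
((324.3061336254107, 217.37385907265423), (35, 53, 39, 31)) [ 568.652 -264.551  168.   ]
(array([ 568.922, -264.601,  166.071]), [0.9, 0.9])
```

View pics/w5.png

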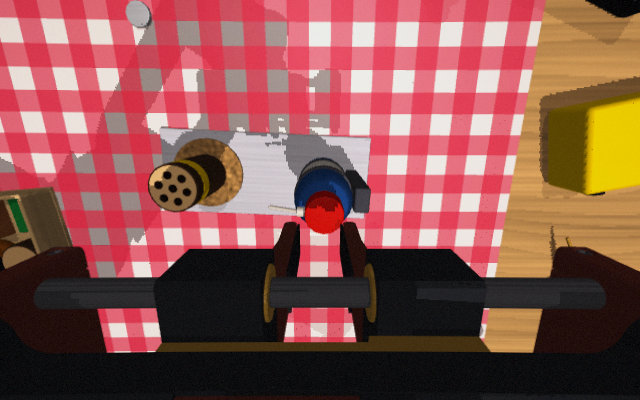

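The cap is at (324,214), and the log still stands on the pad. Finger closing is not finished. Next, centre on the cap and come down to about 5 mm above it.

```bash
python3 -m crank '[[[-0.03,0.08,0],[0,0,0],-1],[[-0.03,0.08,0],[0,0,0],-1],[[-0.03,0.08,0.1],[0,0,0],-1],[[-0.03,0.08,0.5],[0,0,0],-1],[[-0.03,0.08,0.9],[0,0,0],-1],[[-0.03,0.08,1.05],[0,0,0],-1],[[-0.03,0.08,1.05],[0,0,0],-1],[[-0.03,0.08,1.05],[0,0,0],-1]]'; python3 -m crank '[[[0,0,0.06],[0,0,0],-1],[[0,0,0.12],[0,0,0],-1],[[0,0,0.17],[0,0,0],-1],[[0,0,0.2],[0,0,0],-1],[[0,0,0.2],[0,0,0],-1],[[0,0,0.2],[0,0,0],-1]]'
```

```text
time_s: 9.68
tool_pos: [569.2, -265.4, 253.7]
eef_rot: [[1.0, 0.002, -0.001], [0.002, -1.0, 0.0], [-0.001, -0.0, -1.0]]
wrist_force: [0.1, 0.8, 0.9]
grip_width: 0.003
gripper_force: 0.0
time_s: 10.18
tool_pos: [569.7, -265.7, 246.4]
eef_rot: [[1.0, 0.002, 0.001], [0.002, -1.0, -0.001], [0.001, 0.001, -1.0]]
wrist_force: [0.3, -0.9, 3.3]
grip_width: 0.008
gripper_force: 1.5
```

```bash
python3 -m crank '[[[0,0,0.05],[0,0,0],-1],[[0,0,0.1],[0,0,0],-1],[[0,0,0.14],[0,0,0],-1],[[0,0,0.16],[0,0,0],-1],[[0,0,0.16],[0,0,0],-1],[[0,0,0.16],[0,0,0],-1]]'
```

```text
time_s: 10.68
tool_pos: [569.7, -265.7, 241.2]
eef_rot: [[1.0, 0.002, 0.002], [0.002, -1.0, -0.001], [0.002, 0.001, -1.0]]
wrist_force: [-1.6, 1.2, 15.1]
grip_width: 0.004
gripper_force: 7.1
```

At the stop (15 N, against 6 N for the spring). Retreat and look.

```bash
python3 -m crank '[[[0,0,0.02],[0,0,0],-1],[[0,0,0.02],[0,0,0],-1],[[0,0,-0.3],[0,0,0],-1],[[0,0,-0.7],[0,0,0],-1],[[0,0,-1.4],[0,0,0],-1],[[0,0,-1.4],[0,0,0],-1],[[0,0,-1.4],[0,0,0],1],[[0,0,-1.4],[0,0,0],1]]'
python3 - <<'E'
from m import *
np.set_printoptions(precision=3)
o=robot.observe(); snap('wrist','w6.png'); pickle.dump(o,open('w6.pkl','wb')); print(o['tool_pos'])
p=blob('w6',(270,150,370,270),(0,190,150),(6,255,255)); print(p,plane('wrist',*p[0],168,o))
p=blob('w6',(130,140,215,230),(10,40,120),(28,170,255)); print(p,plane('wrist',*p[0],102,o))
go([480,150,400])
E
```

```text
time_s: 11.35
tool_pos: [568.7, -265.1, 294.5]
eef_rot: [[1.0, 0.002, -0.001], [0.002, -1.0, 0.001], [-0.001, -0.001, -1.0]]
wrist_force: [-0.7, 0.3, -0.8]
grip_width: 0.118
gripper_force: 0.0
[ 568.716 -265.079  294.505]
((319.822209653092, 215.2984539969834), (30, 49, 39, 33)) [ 568.81  -265.125  168.   ]
((176.10159459647656, 186.76617227212589), (14, 19, 71, 50)) [ 576.213 -123.17   102.   ]
go [ -2.194 -10.382  -2.63 ] [-0.014  0.021  0.022]
```

The cap is back up at its old place. Next, inspect the free corner from close by.

```bash
python3 -m crank '[[[-1.5,-9.85,0],[0,0,0],1],[[-1.5,-9.85,0],[0,0,0],1],[[-1.5,-9.85,0],[0,0,0],1],[[-1.5,-9.85,0],[0,0,0],1],[[-1.5,-9.85,0],[0,0,0],1],[[-1.5,-9.85,0],[0,0,0],1],[[-1.5,-9.85,0],[0,0,0],1],[[-1.5,-9.85,0],[0,0,0],1],[[-1.5,-9.85,0],[0,0,0],1],[[-1.5,-9.85,0],[0,0,0],1],[[-1.5,-9.85,0],[0,0,0],1],[[-1.5,-9.85,0],[0,0,0],1],[[-1.5,-9.85,0],[0,0,0],1],[[-1.5,-9.85,0],[0,0,0],1]]'
python3 - <<'E'
from m import *
o=robot.observe(); a=snap('wrist','w7.png'); pickle.dump(o,open('w7.pkl','wb')); print(o['tool_pos'])
p=blob('w7',(200,60,440,260),(45,80,50),(80,255,255)); print(p,plane('wrist',*p[0],7,o))
cv2.imwrite('pics/w7c.png',cv2.resize(cv2.imread('pics/w7.png')[90:240,220:420],(800,600),interpolation=2))
E
```

```text
time_s: 12.57
tool_pos: [508.4, 127.2, 294.9]
eef_rot: [[1.0, 0.001, -0.001], [0.001, -1.0, -0.001], [-0.001, 0.001, -1.0]]
wrist_force: [0.9, 0.5, -0.2]
grip_width: 1.002
gripper_force: 0.0
[508.4 127.2 294.9]
((317.2633686690224, 169.01425206124853), (97, 89, 41, 41)) [518.9 130.1   7. ]
```

View pics/w7c.png

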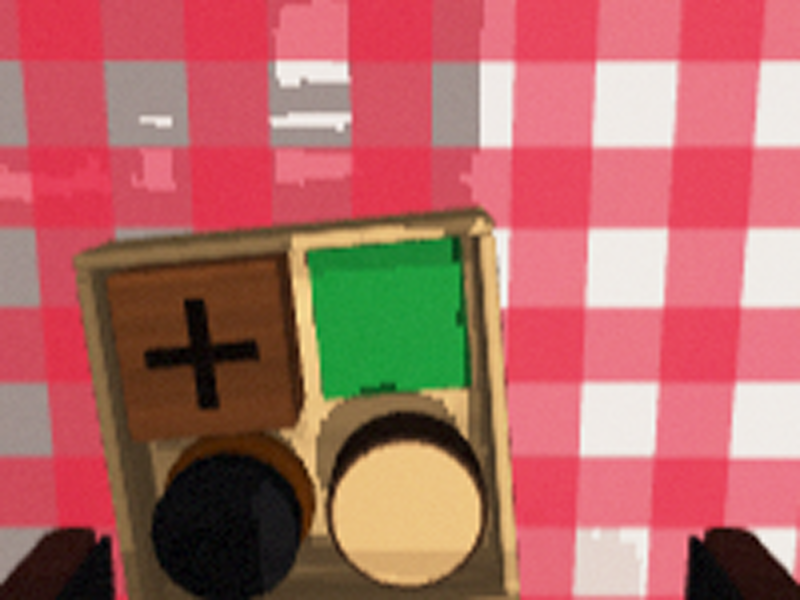

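The crop shows the whole liner, with its centre at full-size (317,169), and all three pieces standing. Check the calibration bias against the log whose pose is known from its release, then go back over it.

```bash
python3 - <<'E'
from m import *
o=pickle.load(open('w4.pkl','rb')); h=cv2.cvtColor(cv2.imread('pics/w4.png'),cv2.COLOR_BGR2HSV)[165:222,290:350]
m=cv2.inRange(h,(10,40,170),(28,170,255)); m=cv2.morphologyEx(m,cv2.MORPH_OPEN,np.ones((3,3)))
c=cv2.convexHull(max(cv2.findContours(m,0,1)[0],key=cv2.contourArea)); (x,y),r=cv2.minEnclosingCircle(c)
print(x+290,y+165,r,plane('wrist',x+290,y+165,102,o))
print(tri([rays('w7',(317.3,169)),rays('w2',blob('w2',(265,190,315,235),(45,80,50),(80,255,255))[0])]))
go([576.3,-114.3,216])
E
python3 -m crank '[[[1.7,6.04,0.8],[0,0,0],1],[[1.7,6.04,0.8],[0,0,0],1],[[1.7,6.04,0.8],[0,0,0],1],[[1.7,6.04,0.8],[0,0,0],1],[[1.7,6.04,0.8],[0,0,0],1],[[1.7,6.04,0.8],[0,0,0],1],[[1.7,6.04,0.8],[0,0,0],1],[[1.7,6.04,0.8],[0,0,0],1],[[1.7,6.04,0.8],[0,0,0],1],[[1.7,6.04,0.8],[0,0,0],1],[[1.7,6.04,0.8],[0,0,0],1]]'
```

```text
319.5 194.5 22.770694732666016 [ 576.6 -114.4  102. ]
(array([520.6, 129.2,  20.8]), [0.9, 0.9])
go [1.7 6.  2. ] [0. 0. 0.]
time_s: 13.53
tool_pos: [576.4, -111.8, 263.7]
eef_rot: [[1.0, 0.003, -0.0], [0.003, -1.0, 0.0], [-0.0, -0.0, -1.0]]
wrist_force: [-0.0, 0.2, 0.4]
grip_width: 1.002
gripper_force: 0.0
```

```bash
python3 -m crank '[[[0,0,0.7],[0,0,0],1],[[0,0,1.1],[0,0,0],1],[[0,0,1.1],[0,0,0],1],[[0,0,1.1],[0,0,0],1],[[0,0,1.1],[0,0,0],1]]'
```

```text
time_s: 13.95
tool_pos: [577.3, -112.4, 220.5]
eef_rot: [[1.0, 0.003, 0.001], [0.003, -1.0, -0.0], [0.001, 0.0, -1.0]]
wrist_force: [0.0, -0.0, 0.6]
grip_width: 1.0
gripper_force: 0.0
```

```bash
python3 -m crank '[[[-0.02,0.05,0.7],[0,0,0],1],[[-0.02,0.05,1.4],[0,0,0],1],[[-0.02,0.05,1.9],[0,0,0],1],[[-0.02,0.05,2.02],[0,0,0],1],[[-0.02,0.05,2.02],[0,0,0],1],[[-0.02,0.05,2.02],[0,0,0],1],[[-0.02,0.05,2.02],[0,0,0],-1],[[-0.02,0.05,2.02],[0,0,0],-1],[[-0.02,0.05,2.02],[0,0,0],-1],[[-0.02,0.05,2.02],[0,0,0],-1],[[-0.02,0.05,2.02],[0,0,0],-1],[[-0.02,0.05,2.02],[0,0,0],-1],[[-0.02,0.05,2.02],[0,0,0],-1],[[-0.02,0.05,2.02],[0,0,0],-1]]'
```

```text
time_s: 15.12
tool_pos: [576.2, -115.0, 138.8]
eef_rot: [[1.0, 0.002, 0.0], [0.002, -1.0, 0.0], [0.0, -0.0, -1.0]]
wrist_force: [-0.8, -0.1, 2.3]
grip_width: 0.56
gripper_force: 30.0
```

```bash
python3 -m crank '[[[0,0,-0.5],[0,0,0],-1],[[0,0,-1.3],[0,0,0],-1],[[0,0,-2.3],[0,0,0],-1],[[0,0,-2.3],[0,0,0],-1],[[0,0,-2.3],[0,0,0],-1]]'; python3 -m crank '[[[-1.42,-6.13,0],[0,0,0],-1],[[-1.42,-6.13,0],[0,0,0],-1],[[-1.42,-6.13,0],[0,0,0],-1],[[-1.42,-6.13,0],[0,0,0],-1],[[-1.42,-6.13,0],[0,0,0],-1],[[-1.42,-6.13,0],[0,0,0],-1],[[-1.42,-6.13,0],[0,0,0],-1],[[-1.42,-6.13,0],[0,0,0],-1],[[-1.42,-6.13,0],[0,0,0],-1],[[-1.42,-6.13,0],[0,0,0],-1],[[-1.42,-6.13,0],[0,0,0],-1],[[-1.42,-6.13,0],[0,0,0],-1]]'
python3 -c "
from h import *
np.set_printoptions(suppress=True)
go([518.9,130.1,190])"
```

```text
time_s: 15.53
tool_pos: [577.5, -115.5, 232.9]
eef_rot: [[1.0, 0.002, 0.005], [0.002, -1.0, -0.001], [0.005, 0.001, -1.0]]
wrist_force: [0.3, -0.8, -3.0]
grip_width: 0.562
gripper_force: 30.0
time_s: 16.53
tool_pos: [519.1, 128.7, 230.4]
eef_rot: [[1.0, 0.0, -0.0], [0.0, -1.0, -0.0], [-0.0, 0.0, -1.0]]
wrist_force: [0.4, -0.3, -0.8]
grip_width: 0.566
gripper_force: 30.0
go [-0.005 -0.036  1.01 ] [0.001 0.004 0.001]
```

```bash
python3 -m crank '[[[0,-0.03,0.6],[0,0,0],-1],[[0,-0.03,1.0],[0,0,0],-1],[[0,-0.03,1.0],[0,0,0],-1],[[0,-0.03,1.0],[0,0,0],-1],[[0,-0.03,1.0],[0,0,0],-1]]'
python3 - <<'E'
from m import *
np.set_printoptions(suppress=True,precision=3)
o=robot.observe(); snap('wrist','w8.png'); pickle.dump(o,open('w8.pkl','wb')); print(o['tool_pos'])
go([518.9,130.1,134])
cv2.imwrite('pics/w8c.png',cv2.resize(cv2.imread('pics/w8.png')[60:280,180:460],(764,600),interpolation=2))
E
```

```text
time_s: 16.95
tool_pos: [519.4, 130.8, 191.3]
eef_rot: [[1.0, 0.001, 0.001], [0.001, -1.0, 0.0], [0.001, -0.0, -1.0]]
wrist_force: [0.3, -0.2, -1.7]
grip_width: 0.564
gripper_force: 30.0
[519.352 130.786 191.321]
go [-0.019  0.022  1.441] [-0.003 -0.015  0.014]
```

View pics/w8c.png

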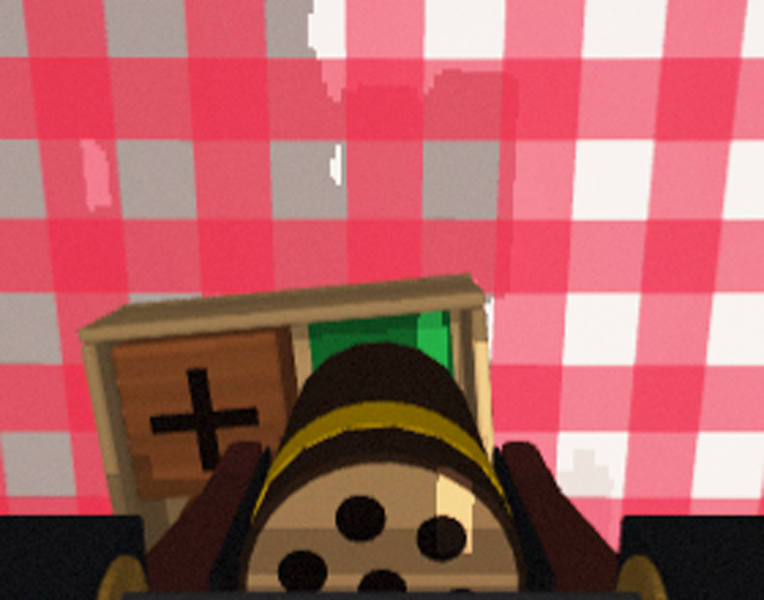

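The log hangs upright over the liner corner, with its foot at crop (380,350) between the block and the right wall. Lower it slowly.

```bash
python3 -m crank '[[[-0.02,0.015,0.2],[0,0,0],-1],[[-0.02,0.015,0.4],[0,0,0],-1],[[-0.02,0.015,0.6],[0,0,0],-1],[[-0.02,0.015,0.7],[0,0,0],-1],[[-0.02,0.015,0.7],[0,0,0],-1],[[-0.02,0.015,0.7],[0,0,0],-1]]'
```

```text
time_s: 17.5
tool_pos: [517.6, 130.7, 162.2]
eef_rot: [[1.0, 0.002, -0.001], [0.002, -1.0, -0.0], [-0.001, 0.0, -1.0]]
wrist_force: [0.0, 0.1, -1.0]
grip_width: 0.562
gripper_force: 30.0
```

No contact. Continue down to just above the liner.

```bash
python3 -m crank '[[[0.02,0.01,0.15],[0,0,0],-1],[[0.02,0.01,0.3],[0,0,0],-1],[[0.02,0.01,0.45],[0,0,0],-1],[[0.02,0.01,0.58],[0,0,0],-1],[[0.02,0.01,0.63],[0,0,0],-1],[[0.02,0.01,0.63],[0,0,0],-1],[[0.02,0.01,0.63],[0,0,0],-1]]'
```

```text
time_s: 18.08
tool_pos: [518.6, 130.3, 137.3]
eef_rot: [[1.0, 0.002, -0.0], [0.002, -1.0, 0.0], [-0.0, -0.0, -1.0]]
wrist_force: [-0.3, 1.2, -1.5]
grip_width: 0.564
gripper_force: 30.0
```

```bash
python3 -m crank '[[[0,0,0.03],[0,0,0],-1],[[0,0,0.06],[0,0,0],-1],[[0,0,0.08],[0,0,0],-1],[[0,0,0.09],[0,0,0],-1],[[0,0,0.09],[0,0,0],-1]]'
```

```text
time_s: 18.5
tool_pos: [518.7, 130.3, 133.9]
eef_rot: [[1.0, 0.002, 0.0], [0.002, -1.0, 0.0], [0.0, -0.0, -1.0]]
wrist_force: [-0.4, -0.2, -0.9]
grip_width: 0.563
gripper_force: 30.0
```

```bash
python3 -m crank '[[[0,0,0.02],[0,0,0],-1],[[0,0,0.03],[0,0,0],-1],[[0,0,0.03],[0,0,0],-1]]'
```

```text
time_s: 18.75
tool_pos: [518.9, 130.3, 133.8]
eef_rot: [[1.0, 0.002, 0.001], [0.002, -1.0, 0.0], [0.001, -0.0, -1.0]]
wrist_force: [-3.2, -1.1, 8.9]
grip_width: 0.562
gripper_force: 30.0
```

Seated on the liner at the expected height. Release and rise.

```bash
python3 -m crank '[[[0,0,-0.02],[0,0,0],-0.5],[[0,0,-0.02],[0,0,0],0],[[0,0,-0.02],[0,0,0],0.5],[[0,0,-0.02],[0,0,0],1],[[0,0,-0.02],[0,0,0],1],[[0,0,-0.02],[0,0,0],1],[[0,0,-0.02],[0,0,0],1],[[0,0,-0.02],[0,0,0],1]]'; python3 -m crank '[[[0,0,-0.7],[0,0,0],1],[[0,0,-1.6],[0,0,0],1],[[0,0,-2.6],[0,0,0],1],[[0,0,-3.6],[0,0,0],1],[[0,0,-4],[0,0,0],1],[[0,0,-4],[0,0,0],1],[[0,0,-4],[0,0,0],1],[[0,0,-4],[0,0,0],1]]'
python3 - <<'E'
from m import *
snap('wrist','w9.png'); snap('scene','s9.png')
a=cv2.imread('pics/w9.png')[60:260,160:460]; b=cv2.imread('pics/s9.png')[130:280,180:460]
cv2.imwrite('pics/f.png',np.vstack([cv2.resize(a,(450,300)),cv2.resize(b,(450,300))]))
E
```

```text
time_s: 19.42
tool_pos: [518.7, 130.3, 133.4]
eef_rot: [[1.0, 0.002, -0.0], [0.002, -1.0, 0.0], [-0.0, -0.0, -1.0]]
wrist_force: [0.2, -0.8, 0.3]
grip_width: 0.974
gripper_force: 0.0
time_s: 20.08
tool_pos: [517.9, 130.2, 292.3]
eef_rot: [[1.0, 0.002, -0.002], [0.002, -1.0, -0.0], [-0.002, 0.0, -1.0]]
wrist_force: [-0.3, -0.5, -1.3]
grip_width: 1.0
gripper_force: 0.0
```

View pics/f.png

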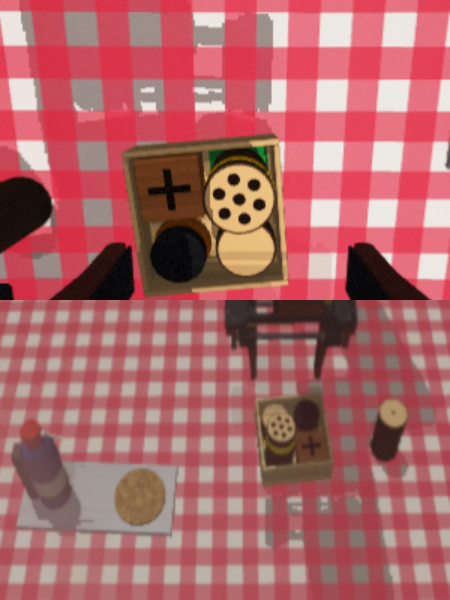

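The log stands upright in the free corner (top at crop (239,198)). The block, jar and stub stand in their corners, the plain log still stands, and the cap is up.

```bash
python3 -c "
from plant import robot
print(robot.hand_in())"
```

```text
the job is handed in; nothing more can be done
None
```

I handed the job in at about 20 s: the log stood on the pad while I pressed the cap to its stop (about 15 N) and it sprang back, and the log now stands upright on the crate's green liner with the other three pieces and the plain log still standing.

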